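Tip the angle plate onto its slotted leg

TASK

Two alike steel angle plates stand on the bench; one already stands on its slotted leg, the other on its plain leg with the slotted leg upright. Tip that other one over its heel (the outside corner of the L) through a quarter turn so that it stands flat on its slotted leg, ready to be bolted down. Keep its heel on the bench and about where it is, rather than picking the plate up, let go of it, and leave the first plate alone.

Things in the scene. Friction and masses are not known exactly. Their poses are not given: they have to be found in the camera images.
- plate_web (a point): Plate to tip: bare steel L, 0.55 kg, legs 75 mm long outside, 8 thick, 64 wide; central triangular web 12 mm thick, 60 mm along each leg. Point: on the web in mid-thickness, 31.5 mm from both outer faces, 9 mm inside its sloping edge. Start: z up along the slotted leg (2 slots 10x40 mm), x level from the heel along the plain leg, y along the heel edge, across the web. Tipped: x up.
- plate_heel (a point): Middle of the heel edge (outside corner of the L) of the plate to tip, on the bench at the start; same axes as plate_web, which lies at (31.5, 0, 31.5) mm in them. The plate turns about this edge, which runs along y; the slotted leg goes down on the -x side, away from the plain leg, where 85 mm of bench are free. The plate may stand left or right on the bench.
- spare_web (a point): The same web point on the second, identical angle plate, which already stands on its slotted leg with the plain leg upright; leave it alone. Its z is up, its slotted leg lies along its -x, and its heel edge is 31.5 mm from this point towards its +x.
There are look-alikes about, which are no part of the job. What is shaped like the part that bears plate_web but blue is not meant.

How it is judged:
By the outcome, as a careful person would: the job done as asked, in the order asked, and still so for the second after the job is handed in, with the robot touching nothing.
It also fails if it takes over 35 s, if anything falls off the work surface, if the arm or the gripper's body presses on something with over 40 N, if the wrist force passes 120 N, or if a joint passes its speed limit or range.

ROBOT

A 6-joint arm with a two-finger parallel gripper is mounted at the origin on a cart in front of the work surface, level with it; the furniture and walls round the work are solid. World frame = base frame: x ahead of the robot, y to its left, z up, the work surface at z = 0. Lengths are in m, angles in degrees, forces in N, time in s.
With the tool pointing down it reaches from about 0.25 to 0.8 m from the base axis. Payload 8.5 kg.
Tool frame: the origin (TCP) lies midway between the tips of the shut fingers; the grasp point (between the pads) lies 19 mm behind it; z points along the fingers, y is the direction in which the jaws open and shut (so a half turn about z gives the same grasp; the last joint's range is limited). The gripper opens to 85 mm and grips with 20 to 120 N. Pads are 22 mm wide; open, the fingers measure 114 mm over their backs; the gripper's body (76 mm by 85 mm) begins 54 mm behind the grasp point. The pads swing forward as they close: fully open they stand 13 mm farther back than shut.
Start: joints at [-64.515, 13.648, -0.773, 75.585, 0, 90], TCP at [0.226, -0.474, 0.231] pointing down, gripper open.
Joint ranges: [-152.45, 152.45], [-59.26, 108.67], [-65.41, 83.53], [-104.44, 129.93], [-82.83, 76.93], [-180, 180]. Speed limits (degrees/s): [127.2, 127.2, 159.86, 180, 180, 180].

INTERFACE

Orientations are given as a 3x3 rotation matrix whose columns are the frame's x, y, z axes.
In Python, from rig import * gives the robot as it stands.
- The arm moves only by the tool move_arm, never from a script. Its argument "moves" is text: rows parted by semicolons, each of 7 numbers parted by spaces: the turn, a rotation vector about the tool's x, y, z in units of 30 degrees (1.0 is 30 degrees), then the shift along the tool's x, y, z in units of 0.2 m (1.0 is 0.2 m), then the closure, from 0 (fully open) to 1 (shut). In form: ax ay az x y z fingers; .... A call has 1 to 5 rows; each row is the pose to reach, as a shift and turn from the pose commanded when the call began, along the tool's axes at that moment; what a row does not reach only later rows make up. A row lasts 1/12 s, in which the tool goes at most 41.7 mm and 7.16 degrees, less where a joint would pass 70% of its speed; a pose out of reach is approached as far as the arm can. A call with a number of a shift or a turn outside -1 to 1 is refused whole. A call with a gripper value outside its range is refused whole. The fingers move at their own pace and stop on an object; "grip_force" is the grip in N (left out, the last holds). Time passes only in rows, so rows that repeat a pose let the fingers close. It gives the time, the measured TCP pose, the force and the opening at its end, in the units of the state.
- sense(): the state, without advancing time (a new reading comes with each control period).
- camera(name): name is "scene" or "top" or "wrist"; returns the picture (420x560x3 uint8, blue, green, red); there is no depth.
- calibration(name): a dict with "fx", "fy", "cx", "cy" (pixels), "R" (3x3) and "t" (3): a world point X has camera coordinates R X + t. Camera axes: x right, y down, z forward; pixel columns grow to the right and rows downward; lengths in m; the calibration is good to about 2 mm. A picture is of the moment at which its call begins: read the wrist's pose just before it. calibration takes no time and is no camera call; for the wrist camera it gives the pose at the moment of the call.
- job_done(): hands the job in, once; it reports no verdict.
Trained networks look in the newest picture that a camera, given by its name, has taken for a name from the list of things; names that differ only in an ending like _2 or _b are one class to them, and where a whole thing is asked for, a point or a joint stands for the part that bears it (a point fixed in the world has none). Each returns a list of dicts, best first, with "confidence" (0 to 1); they miss things now and then, are a little off and sometimes report something else, mostly with a low value. They report only what shows in the picture. A call takes as long as a camera call. They do not tell look-alikes from the thing itself.
- recognise(camera, thing): "position" ([x, y, z] in m, in world coordinates, good to about 4 mm: the middle of the surface that is visible of it).
- outline_of(camera, thing): "pixels" (420x560 bool, what is visible of it).
- place_of(camera, thing): "position" ([x, y, z] in m, in world coordinates, good to about 4 mm: a listed point, or the origin of a listed thing).
The state is a dict: "time_s": time; "q": joint angles; "qd": joint speeds; "joint_torque": joint torques, N m; "tcp_pos": TCP position; "eef_rot": TCP orientation; "ft_force": force on the tool from outside, world axes, zero at the start; "torque": the same for the moment, N m; "gripper_width": finger opening in m.
Only numpy, scipy, OpenCV 4.12 (cv2) and the standard library are available. Lean on these libraries where they do the work, as an engineer would, in place of code of your own. Each camera call takes 0.05 s, during which the arm holds its last target. There are 200 camera calls.

## Working session

There is one attempt and no reset: what is moved stays moved. The work goes in short steps, Python scripts to look and compute and a tool call to move; the robot and the scene stay as the last step left them, time stands still between calls to the robot, and variables do not carry over. Pictures are saved under pics/ and viewed, about 8 in all and at most 12, crops included, and the job is handed in when it is done.

Besides the shell and the picture viewer there is one more tool, called in YAML: its name, and indented under it one key for each argument. move_arm: Moves the arm, as the interface text tells. Shifts and turns lie within -1 to 1; 1 stands for 0.2 m of shift or 30 degrees of turn. Its arguments: {"type":"object","properties":{"moves":{"type":"string"},"grip_force":{"type":"number"}},"required":["moves"]}

```bash
mkdir -p pics; ls; python3 - <<'E'
from rig import *
import cv2
s=sense();print(s['time_s'],s['tcp_pos'],s['eef_rot'],s['ft_force'])
for c in ['scene','top']:
    im=camera(c);cv2.imwrite(f'pics/{c}1.png',im)
    for t in ['plate_web','plate_heel','spare_web']:
        for r in place_of(c,t):
            X=np.array(r['position']) if 'np' in globals() else __import__('numpy').array(r['position'])
            k=calibration(c);p=k['R']@X+k['t']
            print(c,t,round(r['confidence'],2),X.round(4),(p[0]/p[2]*k['fx']+k['cx']).round(),(p[1]/p[2]*k['fy']+k['cy']).round())
E
```

```text
pics
0.0 [ 0.22573328 -0.47353529  0.23068499] [[ 9.02685648e-01  4.30300195e-01 -6.02174506e-04]
 [ 4.30300616e-01 -9.02684710e-01  1.30153548e-03]
 [ 1.64772509e-05 -1.43399346e-03 -9.99998972e-01]] [-0.36634609  0.53522016  0.17594549]
scene plate_web 0.71 [ 0.6308 -0.1496  0.0292] 310.0 194.0
scene plate_heel 0.93 [ 0.6292 -0.1815  0.0037] 317.0 200.0
scene plate_heel 0.61 [ 0.5231 -0.0998  0.0027] 336.0 223.0
scene spare_web 0.72 [0.4917 0.2321 0.0345] 242.0 278.0
top plate_web 0.65 [ 0.522  -0.0683  0.0314] 327.0 206.0
top plate_web 0.64 [ 0.633  -0.1487  0.0294] 365.0 156.0
top plate_heel 0.81 [ 0.6308 -0.1764 -0.004 ] 374.0 159.0
top plate_heel 0.63 [ 0.5188 -0.0984 -0.005 ] 338.0 208.0
top spare_web 0.67 [0.4931 0.2344 0.0277] 185.0 216.0
```

```bash
python3 - <<'E'
import cv2,numpy as np
a=cv2.imread('pics/scene1.png');b=cv2.imread('pics/top1.png')
a=cv2.resize(a[100:310,150:430],(800,600),interpolation=cv2.INTER_CUBIC);cv2.imwrite('pics/sc.png',a)
b=cv2.resize(b[90:270,150:430],(800,514),interpolation=cv2.INTER_CUBIC);cv2.imwrite('pics/tc.png',b)
E
```

```text
(no output)
```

View pics/sc.png

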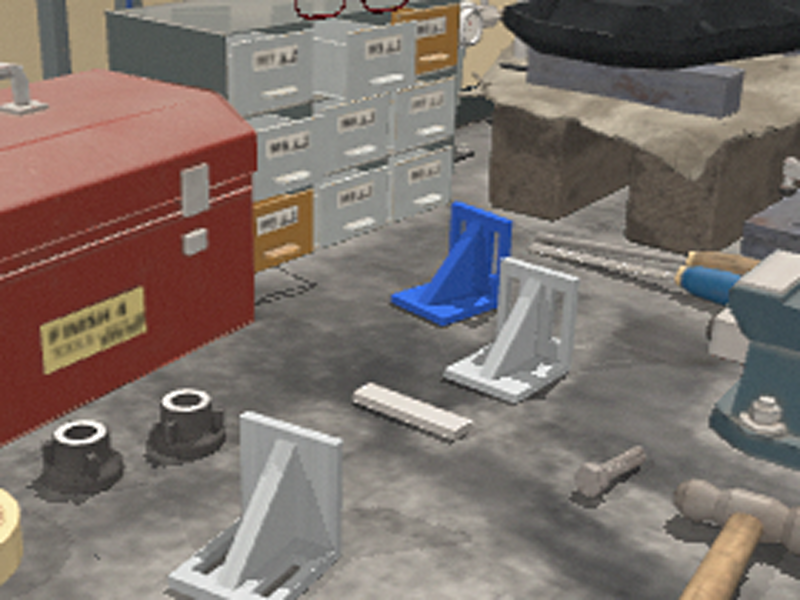

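View pics/tc.png

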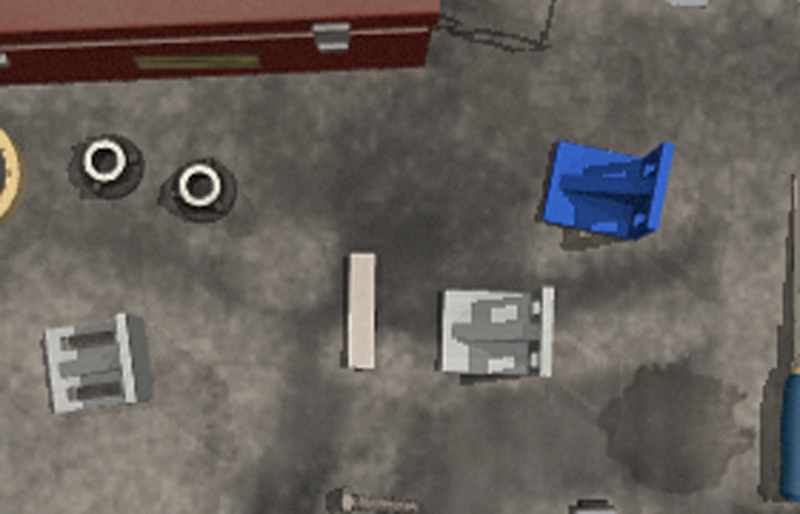

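The three candidates in the top picture are:
- **Bare steel plate at (327,206):** slots in the upright leg, plain leg on the bench towards +y. This matches plate_web.
- **Blue plate at (365,156):** the look-alike.
- **Steel plate at (185,216):** slots in the leg lying down, so this is the spare.

Both enlarged crops confirm the target is the one at (327,206), with its heel near (0.52, -0.098). Next I'll check the route there.

```bash
cat > h.py <<'E'
from rig import *
import numpy as np, cv2
from scipy.spatial.transform import Rotation as Ro
def tgt(th, yaw=0.):
    # th: lean of the tool body from vertical toward +y(world, before yaw), deg
    t=np.radians(th); z=np.array([0,-np.sin(t),-np.cos(t)]); y=np.array([1.,0,0]); x=np.cross(y,z)
    return Ro.from_euler('z',yaw,degrees=True).as_matrix()@np.c_[x,y,z]
def rel(R,p,s=None):
    s=s or sense(); R0=np.array(s['eef_rot'])
    rv=Ro.from_matrix(R0.T@R).as_rotvec(degrees=True)/30; d=R0.T@(np.array(p)-s['tcp_pos'])/.2
    return np.r_[rv,d].round(3)
def proj(c,X):
    k=calibration(c); p=k['R']@np.array(X)+k['t']; return np.array([p[0]/p[2]*k['fx']+k['cx'],p[1]/p[2]*k['fy']+k['cy']])
E
python3 - <<'E'
from h import *
print(rel(tgt(0),[.5,0,.3]), rel(tgt(45),[.52,-.02,.2]))
p=np.array([.52,-.067,.0315]); print(calibration('wrist')['R'],calibration('wrist')['t'],-calibration('wrist')['R'].T@calibration('wrist')['t'])
E
```

```text
[-0.    -0.    -2.15   2.257 -1.549 -0.344] [-0.843 -1.335 -2.034  2.304 -1.416  0.156]
[[ 4.30743725e-01 -9.02473791e-01  9.49020187e-04]
 [-8.68175778e-01 -4.14085941e-01  2.73502563e-01]
 [-2.46435919e-01 -1.18633429e-01 -9.61870806e-01]] [-0.52657831 -0.03574056  0.37879609] [ 0.28914018 -0.44508491  0.37462777]
```

View pics/top1.png

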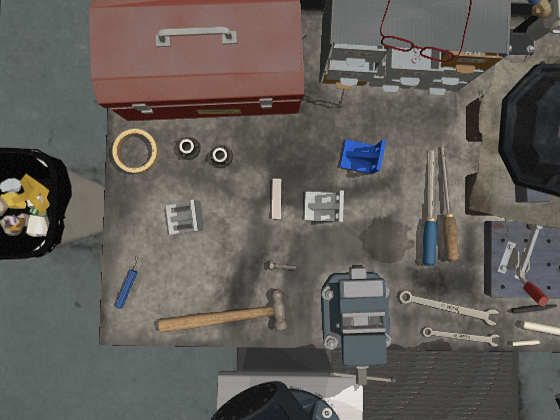

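move_arm:
  moves: "0 0 -0.1 0 0 -0.2 0; 0 0 -0.3 0.15 -0.1 -0.4 0; 0 0 -0.5 0.35 -0.25 -0.5 0; 0 0 -0.7 0.55 -0.4 -0.5 0; 0 0 -0.9 0.75 -0.5 -0.5 0"

```text
time_s: 0.82
tcp_pos: [0.3004, -0.3452, 0.3311]
eef_rot: [[0.606, 0.795, 0.002], [0.795, -0.606, -0.002], [-0.001, 0.003, -1.0]]
ft_force: [0.5, -0.7, -0.4]
gripper_width: 0.0855
```

```bash
python3 - <<'E'
from h import *
s=sense();print(s['time_s'],s['tcp_pos'],rel(tgt(0),[.5,-.03,.3]))
E
```

```text
0.8167 [ 0.3003942  -0.34519519  0.33112463] [ 0.005  0.003 -1.244  1.858 -0.162  0.154]
```

move_arm:
  moves: "0 0 -0.2 0.2 -0.02 0 0; 0 0 -0.4 0.4 -0.04 0 0; 0 0 -0.6 0.6 -0.06 0 0; 0 0 -0.8 0.8 -0.08 0 0; 0 0 -0.95 1 -0.1 0 0"

```text
time_s: 1.23
tcp_pos: [0.4066, -0.1734, 0.3297]
eef_rot: [[0.151, 0.988, 0.001], [0.988, -0.151, -0.0], [-0.0, 0.001, -1.0]]
ft_force: [0.6, -1.2, -0.1]
gripper_width: 0.0853
```

```bash
python3 - <<'E'
from h import *
s=sense();print(s['time_s'],s['tcp_pos'],rel(tgt(30),[.52,-.0,.24]))
E
```

```text
1.2333 [ 0.40660788 -0.17336164  0.32968201] [-0.075 -0.998 -0.284  0.943  0.429  0.449]
```

move_arm:
  moves: "0 -0.2 -0.06 0.2 0.08 0.09 0; 0 -0.4 -0.12 0.4 0.16 0.18 0; 0 -0.6 -0.18 0.6 0.25 0.27 0; 0 -0.8 -0.25 0.8 0.33 0.36 0; -0.07 -1 -0.28 0.94 0.43 0.45 0"

```text
time_s: 1.65
tcp_pos: [0.499, -0.0316, 0.2581]
eef_rot: [[0.008, 1.0, -0.003], [0.869, -0.008, -0.495], [-0.496, 0.001, -0.869]]
ft_force: [1.8, -1.1, -0.8]
gripper_width: 0.0853
```

```bash
python3 - <<'E'
from h import *
s=sense();print(s['time_s'],s['tcp_pos'],s['eef_rot'],s['q'])
k=calibration('wrist');print(-k['R'].T@k['t'])
im=camera('wrist');np.savez('w2.npz',R=k['R'],t=k['t'])
for t in ['plate_web','plate_heel']:
    for r in place_of('wrist',t): print(t,r['confidence'],r['position'],proj('wrist',r['position']).round())
cv2.imwrite('pics/w2.png',im)
E
```

```text
1.65 [ 0.49903373 -0.03158567  0.25806275] [[ 0.00779829  0.99996427 -0.00326332]
 [ 0.86857112 -0.00839062 -0.4954935 ]
 [-0.49550317  0.00102958 -0.86860552]] [ 13.54159198  14.75621839  -1.44850334  81.6087987  -28.74777801
 106.04326813]
[0.50044204 0.0983753  0.34825918]
plate_web 0.7 [0.5245, -0.0657, 0.0322] [302. 119.]
plate_web 0.58 [0.6347, -0.1492, 0.0362] [380. 178.]
plate_heel 0.91 [0.6308, -0.1803, -0.0008] [368. 175.]
plate_heel 0.8 [0.5205, -0.1005, 0.0008] [297. 129.]
```

View pics/w2.png

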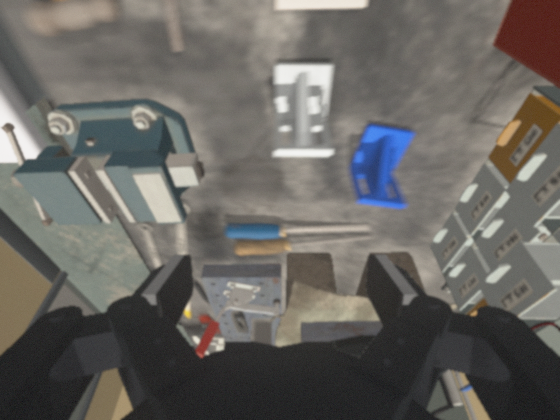

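The wrist picture shows the steel target at about (303,108), upright slotted leg towards the image bottom, with the blue look-alike at (380,170). I'll fit its position and yaw from the outlines.

```bash
cat > fit.py <<'E'
from h import *
from scipy.optimize import minimize
import itertools
def box(x,y,z): return np.array(list(itertools.product(x,y,z)))
w=.032
PARTS=[box((0,.075),(-w,w),(0,.008)),box((0,.008),(-w,w),(0,.075)),
  np.array([[a,b,c] for b in(-.006,.006) for a,c in((.008,.008),(.068,.008),(.008,.068))])]
def sil(k,R,p,S=4):
    m=np.zeros((420*S,560*S),np.uint8)
    for P in PARTS:
        q=(P@R.T+p)@np.array(k['R']).T+k['t']; u=np.c_[q[:,0]/q[:,2]*k['fx']+k['cx'],q[:,1]/q[:,2]*k['fy']+k['cy']]
        cv2.fillConvexPoly(m,cv2.convexHull(((u+.5)*S).astype(np.float32)).astype(np.int32),255)
    return cv2.resize(m,(560,420),interpolation=cv2.INTER_AREA)/255.
def solidify(m):
    m=m.astype(np.uint8); c,_=cv2.findContours(m,cv2.RETR_EXTERNAL,cv2.CHAIN_APPROX_NONE); return cv2.drawContours(m,c,-1,1,-1).astype(float)
def views(cams,near,thing='plate_web'):
    out=[]
    for c in cams:
        camera(c); k=calibration(c); L=outline_of(c,thing); u=proj(c,near)
        L=[r['pixels'] for r in L if np.hypot(*(np.argwhere(r['pixels']).mean(0)[::-1]-u))<25]
        print(c,len(L),[int(l.sum()) for l in L])
        if L: out.append((k,solidify(L[0])))
    return out
def fit(V,x0,Rfun):
    f=lambda v:sum(np.abs(sil(k,*Rfun(v))-m).sum()/m.sum() for k,m in V)
    best=min((minimize(f,np.array(x0)+d,method='Nelder-Mead',options=dict(initial_simplex=np.array(x0)+d+np.vstack([np.zeros(len(x0)),np.diag([.006,.006,6,6][:len(x0)])]),xatol=1e-4,fatol=1e-4)) for d in (np.zeros(len(x0)),)),key=lambda r:r.fun)
    return best.x,best.fun
E
python3 - <<'E'
from fit import *
near=[.521,-.075,.03]
V=views(['scene','top','wrist'],near)
Rf=lambda v:(Ro.from_euler('z',v[2],degrees=True).as_matrix(),np.array([v[0],v[1],0]))
for VV in [V]+[[v] for v in V]:
    x,e=fit(VV,[.52,-.1,90],Rf);print(x.round(4),round(e,3))
E
```

```text
scene 1 [1249]
top 1 [1063]
wrist 1 [4996]
[ 0.5217 -0.1002 88.294 ] 0.276
[ 0.5194 -0.0977 86.7681] 0.092
[ 0.5211 -0.0979 88.3746] 0.093
[ 0.5233 -0.1003 88.9984] 0.022
```

```bash
python3 - <<'E'
from fit import *
V=views(['wrist','top'],[.632,-.15,.03])
Rf=lambda v:(Ro.from_euler('z',v[2],degrees=True).as_matrix(),np.array([v[0],v[1],0]))
for v in V:
    x,e=fit([v],[.63,-.18,80],Rf);R,p=Rf(x);print(x.round(4),round(e,3)); print((PARTS[1]@R.T+p)[::2,:2].round(3))
E
```

```text
wrist 1 [3778]
top 1 [1135]
[ 0.6302 -0.1807 80.0505] 0.021
[[ 0.662 -0.186]
 [ 0.599 -0.175]
 [ 0.663 -0.178]
 [ 0.6   -0.167]]
[ 0.6283 -0.178  79.2594] 0.08
[[ 0.66  -0.184]
 [ 0.597 -0.172]
 [ 0.661 -0.176]
 [ 0.598 -0.164]]
```

```bash
cat >> h.py <<'E'
H=np.array([.5215,-.099,0]); YAW=-1.5; PX=np.array([np.cos(np.radians(88.5)),np.sin(np.radians(88.5)),0]); Z=np.array([0,0,1.])
def pose(th,tip=0,depth=.015,back=0.,lift=0.,a=.0315,b=.0315):
    t=np.radians(tip); R=tgt(th-tip,YAW)
    px=PX*np.cos(t)+Z*np.sin(t); pz=-PX*np.sin(t)+Z*np.cos(t)
    return R, H+a*px+b*pz+R[:,2]*(depth-back)+Z*lift
E
python3 - <<'E'
from h import *
R,p=pose(42,back=.09);print(p,rel(R,p)); print(pose(42))
E
```

```text
[ 0.52363826 -0.0173432   0.08723586] [ 0.01  -0.42   0.023  0.496  0.133  0.698]
(array([[ 0.01945326,  0.99965732, -0.0175158 ],
       [ 0.74289017, -0.02617695, -0.66890131],
       [-0.66913061,  0.        , -0.74314483]]), array([ 0.52206184, -0.07754431,  0.02035283]))
```

move_arm:
  moves: "0 -0.15 0 0.15 0.03 0.1 0.4; 0 -0.3 0.01 0.3 0.08 0.25 0.4; 0.01 -0.42 0.02 0.45 0.13 0.4 0.4; 0.01 -0.42 0.02 0.5 0.13 0.55 0.4; 0.01 -0.42 0.023 0.496 0.133 0.698 0.4"

```text
time_s: 2.72
tcp_pos: [0.5233, -0.0144, 0.0824]
eef_rot: [[0.012, 1.0, -0.018], [0.742, -0.021, -0.67], [-0.67, -0.005, -0.742]]
ft_force: [0.0, -0.2, 0.9]
gripper_width: 0.0511
```

```bash
python3 - <<'E'
from fit import *
V=views(['wrist'],[.5215,-.07,.03])
s=sense();R,p=pose(42);print(s['tcp_pos'],s['gripper_width'],rel(R,p))
im=camera('wrist');cv2.imwrite('pics/w3.png',im)
Rf=lambda v:(Ro.from_euler('z',v[2],degrees=True).as_matrix(),np.array([v[0],v[1],0]))
if V: print(fit(V,[.5215,-.099,88.5],Rf))
E
```

```text
wrist 1 [9662]
[ 0.52113885 -0.01780712  0.08288002] 0.05143181991288467 [-0.01   0.006  0.013 -0.011  0.015  0.432]
(array([ 0.5203204 , -0.10224531, 89.08435976]), np.float64(0.039972326906621516))
```

View pics/w3.png

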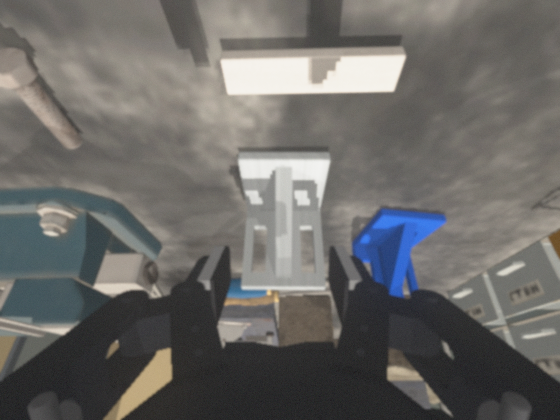

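move_arm:
  moves: "0 0 0.013 -0.01 0.01 0.12 0.4; 0 0 0.013 -0.01 0.015 0.24 0.4; 0 0 0.013 -0.01 0.015 0.36 0.4; 0 0 0.013 -0.01 0.015 0.432 0.4; 0 0 0.013 -0.01 0.015 0.432 0.4"
  grip_force: 40

```text
time_s: 3.28
tcp_pos: [0.5247, -0.0768, 0.0243]
eef_rot: [[0.025, 1.0, -0.018], [0.742, -0.031, -0.669], [-0.67, 0.003, -0.743]]
ft_force: [-0.4, -0.1, 0.4]
gripper_width: 0.0513
```

```bash
python3 - <<'E'
from h import *
im=camera('wrist');s=sense();R,p=pose(42);print(s['tcp_pos'],s['ft_force'],rel(R,p))
cv2.imwrite('pics/w4.png',im)
E
```

```text
[ 0.52528492 -0.0759346   0.02510797] [0.48123083 0.34233843 0.18263928] [ 0.001  0.001 -0.012  0.01  -0.016  0.023]
```

View pics/w4.png

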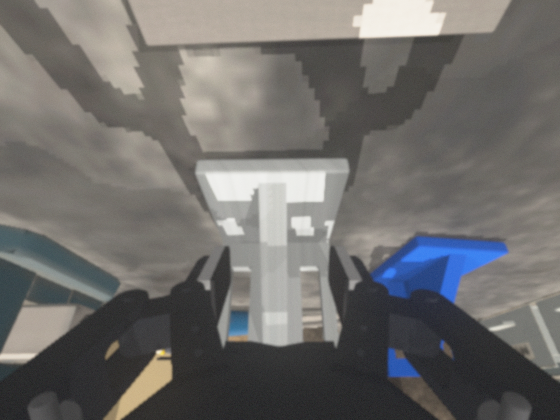

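Web at about column 274, jaw midline at about 280, so I'll shift by -3 mm and close.

move_arm:
  moves: "0 0 -0.01 0.005 -0.015 0.015 0.4; 0 0 -0.01 0.005 -0.015 0.015 0.7; 0 0 -0.01 0.005 -0.015 0.015 1; 0 0 -0.01 0.005 -0.015 0.015 1; 0 0 -0.01 0.005 -0.015 0.015 1"
  grip_force: 40

```text
time_s: 3.75
tcp_pos: [0.5225, -0.0758, 0.0215]
eef_rot: [[0.018, 1.0, -0.015], [0.743, -0.023, -0.669], [-0.67, 0.001, -0.743]]
ft_force: [-1.6, 3.6, 7.6]
gripper_width: 0.0111
```

move_arm:
  moves: "0 0 0 0 0 0 1; 0 0 0 0 0 0 1; 0 0 0 0 0 0 1"

```text
time_s: 4.0
tcp_pos: [0.5225, -0.0758, 0.0215]
eef_rot: [[0.018, 1.0, -0.015], [0.742, -0.023, -0.67], [-0.67, 0.0, -0.743]]
ft_force: [-1.4, 4.5, 5.9]
gripper_width: 0.0111
```

```bash
python3 - <<'E'
from fit import *
s=sense();R,p=pose(42);print(s['time_s'],s['tcp_pos'],s['ft_force'],s['torque'],s['gripper_width'],rel(R,p))
V=views(['wrist','top'],[.5215,-.075,.03])
Rf=lambda v:(Ro.from_euler('z',v[2],degrees=True).as_matrix(),np.array([v[0],v[1],0]))
for v in V: print(fit([v],[.5215,-.099,88.5],Rf))
E
```

```text
4.0 [ 0.52249229 -0.07580088  0.02149839] [-1.41621091  4.4872027   5.86355007] [ 0.35323632  0.26065037 -0.1717312 ] 0.011121215620629354 [ 0.004  0.001  0.003 -0.003 -0.002  0.01 ]
wrist 0 []
top 0 []
```

```bash
cat >> h.py <<'E'
def arc(phis,lift=0.,Hh=H,s=None):
    s=s or sense(); R0=np.array(s['eef_rot']); ax=np.cross(PX,Z)
    for f in phis:
        Q=Ro.from_rotvec(ax*np.radians(f)).as_matrix()
        p=Hh+Q@(np.array(s['tcp_pos'])-Hh)+Z*lift
        print(f,' '.join(f'{v:.3f}' for v in rel(Q@R0,p,s)))
E
python3 -c "
from h import *
arc([6,12,18,24,30])"
```

```text
6 -0.000 0.200 0.000 -0.017 -0.000 -0.001
12 -0.001 0.400 0.001 -0.033 -0.000 0.001
18 -0.001 0.600 0.001 -0.049 -0.000 0.003
24 -0.001 0.800 0.002 -0.065 -0.000 0.008
30 -0.002 1.000 0.002 -0.081 -0.000 0.014
```

move_arm:
  moves: "0 0.1 0 -0.009 0 -0.001 1; 0 0.2 0 -0.017 0 -0.001 1; 0 0.3 0 -0.025 0 0 1; 0 0.4 0 -0.033 0 0.001 1; 0 0.4 0 -0.033 0 0.001 1"

```text
time_s: 4.62
tcp_pos: [0.5223, -0.0819, 0.0261]
eef_rot: [[0.023, 1.0, -0.011], [0.867, -0.026, -0.498], [-0.498, 0.002, -0.867]]
ft_force: [-0.8, -0.3, -6.1]
gripper_width: 0.011
```

```bash
python3 -c "
from h import *
s=sense();print(s['ft_force'],s['torque'],s['gripper_width'])
arc([5,10,15,20,25])"
```

```text
[-0.80910865 -0.31315092 -6.06312063] [ 1.02321325  0.01851095 -0.06880124] 0.011047245360436476
5 0.000 0.167 0.000 -0.014 0.000 -0.000
10 0.000 0.333 0.001 -0.027 0.000 0.001
15 0.000 0.500 0.001 -0.041 0.000 0.003
20 0.000 0.667 0.001 -0.054 0.000 0.006
25 0.000 0.833 0.001 -0.067 0.000 0.011
```

move_arm:
  moves: "0 0 0 0.0025 0 0.0045 1; 0 0.167 0 -0.011 0 0.005 1; 0 0.333 0 -0.024 0 0.006 1; 0 0.5 0 -0.038 0 0.008 1; 0 0.5 0 -0.038 0 0.008 1"

```text
time_s: 5.03
tcp_pos: [0.5221, -0.0898, 0.0284]
eef_rot: [[0.026, 1.0, -0.006], [0.966, -0.026, -0.257], [-0.257, 0.001, -0.966]]
ft_force: [1.2, 5.5, 4.9]
gripper_width: 0.0112
```

```bash
python3 -c "
from h import *
s=sense();print(s['ft_force'],s['torque'],s['gripper_width'])
arc([5,10,15,20,25])
R=np.array(s['eef_rot']);print(R.T@[0,0,-.005])"
```

```text
[1.24451754 5.52066693 4.87941875] [ 1.1710417  -0.53376362  0.15963297] 0.011225618308452838
5 0.000 0.167 0.000 -0.013 0.000 -0.000
10 0.000 0.333 0.000 -0.026 0.000 0.001
15 0.000 0.500 0.000 -0.039 0.000 0.003
20 0.000 0.667 0.001 -0.051 0.000 0.006
25 0.000 0.833 0.001 -0.064 0.000 0.011
[ 1.28476304e-03 -5.14817552e-06  4.83211728e-03]
```

move_arm:
  moves: "0 0.167 0 -0.013 0 0 1; 0 0.333 0 -0.026 0 0.001 1; 0 0.5 0 -0.039 0 0.003 1; 0 0.667 0 -0.051 0 0.006 1; 0 0.667 0 -0.051 0 0.006 1"

```text
time_s: 5.45
tcp_pos: [0.5221, -0.1001, 0.0301]
eef_rot: [[0.027, 1.0, 0.002], [0.996, -0.027, 0.09], [0.09, -0.0, -0.996]]
ft_force: [-4.1, 5.7, 28.1]
gripper_width: 0.0109
```

```bash
python3 -c "
from h import *
s=sense();print(s['ft_force'],s['torque'],s['gripper_width'])
arc([5,10,15,20,25])
R=np.array(s['eef_rot']);print(R.T@[0,0,-.005])
cv2.imwrite('pics/s5.png',cv2.resize(camera('scene')[150:300,230:430],(800,600),interpolation=cv2.INTER_CUBIC))"
```

```text
[-4.12242295  5.69419333 28.10005321] [1.78854054 0.90138034 0.13012801] 0.010919095398573634
5 0.000 0.167 -0.000 -0.013 0.000 -0.000
10 0.000 0.333 -0.000 -0.026 0.000 0.001
15 0.000 0.500 -0.000 -0.039 0.000 0.003
20 0.001 0.667 -0.000 -0.052 0.000 0.006
25 0.001 0.833 -0.000 -0.064 0.000 0.011
[-4.48129990e-04  6.48065113e-07  4.97987742e-03]
```

View pics/s5.png

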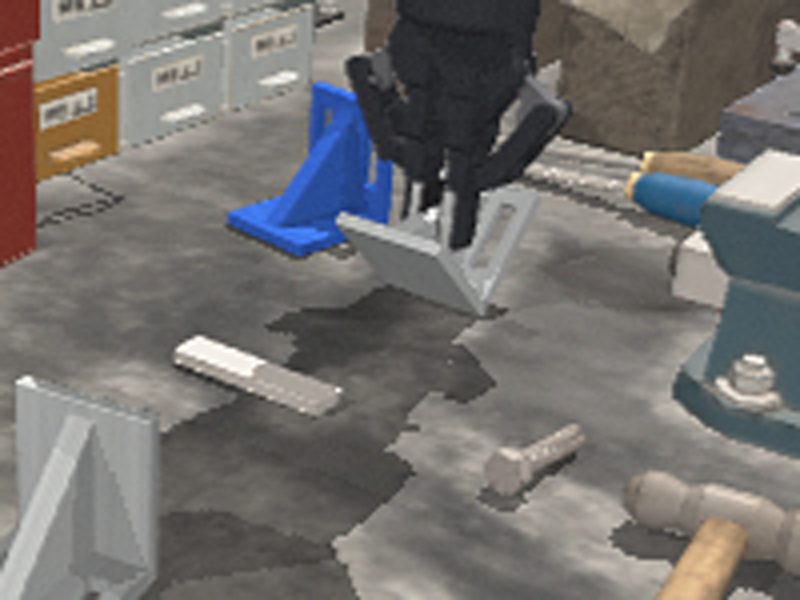

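The plate is tipped about halfway with the heel on the bench at (485,310). The press is up to 28 N, so I'll ease it slightly and carry on.

move_arm:
  moves: "0 0.1 0 -0.008 0 -0.004 1; 0 0.25 0 -0.02 0 -0.005 1; 0 0.4 0 -0.031 0 -0.004 1; 0 0.5 0 -0.039 0 -0.002 1; 0 0.5 0 -0.039 0 -0.002 1"

```text
time_s: 5.92
tcp_pos: [0.5218, -0.1072, 0.0292]
eef_rot: [[0.026, 1.0, 0.007], [0.939, -0.026, 0.344], [0.344, -0.002, -0.939]]
ft_force: [-3.8, 2.3, 27.1]
gripper_width: 0.0112
```

```bash
python3 -c "
from h import *
s=sense();print(s['ft_force'],s['torque'],s['gripper_width'],s['q'])
arc([5,10,15,20,25])
R=np.array(s['eef_rot']);print(R.T@[0,0,-.005])"
```

```text
[-3.76894225  2.26116417 27.09476344] [1.997713   0.6486336  0.36856851] 0.011234794056159332 [-22.27227269  27.91674707 -13.98257459  55.59991576  18.73577979
  68.02632559]
5 0.000 0.167 -0.000 -0.013 0.000 -0.000
10 0.000 0.333 -0.001 -0.026 0.000 0.000
15 0.000 0.500 -0.001 -0.040 0.000 0.002
20 0.001 0.667 -0.001 -0.052 0.000 0.005
25 0.001 0.833 -0.001 -0.065 0.000 0.009
[-1.72079219e-03  9.35781908e-06  4.69454861e-03]
```

move_arm:
  moves: "0 0.1 0 -0.006 0 -0.004 1; 0 0.25 0 -0.018 0 -0.004 1; 0 0.4 0 -0.03 0 -0.004 1; 0 0.55 0 -0.041 0 -0.002 1; 0 0.55 0 -0.041 0 -0.002 1"

```text
time_s: 6.33
tcp_pos: [0.5215, -0.1154, 0.025]
eef_rot: [[0.023, 1.0, 0.013], [0.801, -0.026, 0.598], [0.598, -0.004, -0.801]]
ft_force: [-0.1, -0.7, 17.6]
gripper_width: 0.0108
```

```bash
cat > fit2.py <<'E'
from fit import *
ax=np.cross(PX,Z)
def Rf(v):
    Q=Ro.from_rotvec(ax*np.radians(v[2])).as_matrix(); return Q@Ro.from_euler('z',88.5,degrees=True).as_matrix(), np.array([v[0],v[1],0])
E
python3 -c "
from fit2 import *
s=sense();print(s['ft_force'],s['torque'],s['gripper_width'],s['q'])
arc([5,10,15,20,25])
R=np.array(s['eef_rot']);print(R.T@[0,0,-.005])
for v in views(['scene'],[.5215,-.125,.03]): print(fit([v],[.5215,-.099,75],Rf))
cv2.imwrite('pics/s6.png',cv2.resize(camera('scene')[150:300,230:430],(800,600),interpolation=cv2.INTER_CUBIC))"
```

```text
[-0.13788126 -0.65546575 17.60006184] [ 1.86571667 -0.17809924  0.09201025] 0.010809322030116919 [-30.00145075  36.42096183  -7.02184184  66.33440653  31.61808418
  55.92754673]
5 0.000 0.167 -0.001 -0.013 0.000 -0.000
10 0.001 0.333 -0.001 -0.026 0.000 0.001
15 0.001 0.500 -0.002 -0.039 0.000 0.003
20 0.002 0.667 -0.002 -0.051 0.000 0.006
25 0.002 0.833 -0.003 -0.064 0.000 0.010
[-2.99103263e-03  1.94604872e-05  4.00666259e-03]
scene 1 [981]
(array([ 0.51918142, -0.09791505, 77.64088339]), np.float64(0.09605244748256081))
```

View pics/s6.png

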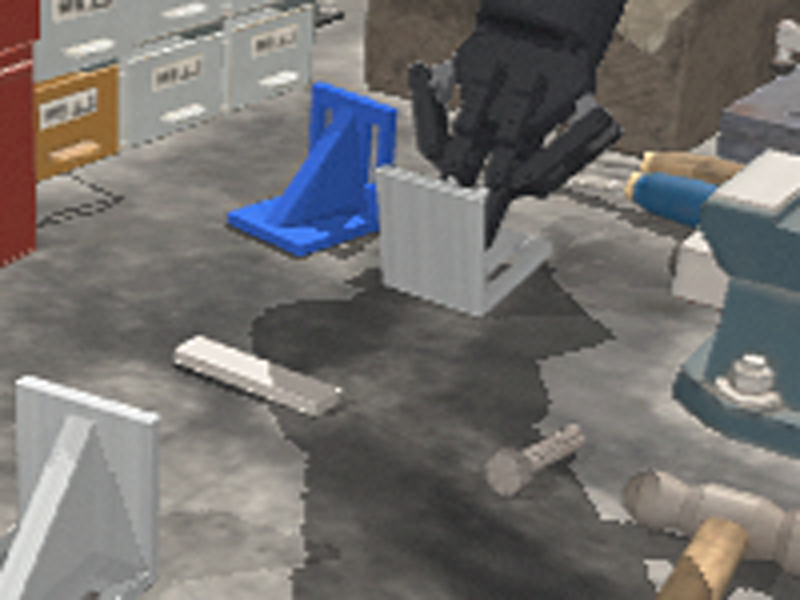

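Tipped about 78° and the heel hasn't moved: the scene fit gives (0.519, -0.098) again, the same as at the start. I'll finish the quarter turn.

move_arm:
  moves: "0 0.1 0 -0.008 0 0 1; 0 0.2 0 -0.016 0 0 1; 0 0.3 0 -0.024 0 0.001 1; 0 0.38 -0.001 -0.029 0 0.001 1; 0 0.38 -0.001 -0.029 0 0.001 1"

```text
time_s: 6.9
tcp_pos: [0.5208, -0.1184, 0.0217]
eef_rot: [[0.02, 1.0, 0.015], [0.667, -0.024, 0.744], [0.745, -0.005, -0.667]]
ft_force: [1.5, 1.3, 12.9]
gripper_width: 0.011
```

```bash
python3 -c "
from fit2 import *
s=sense();print(s['ft_force'],s['torque'],s['gripper_width'],s['eef_rot'])
for v in views(['scene'],[.5215,-.125,.03]): print(fit([v],[.5215,-.099,88],Rf))
"
```

```text
[ 1.45529971  1.28423902 12.89473788] [ 0.95597748 -0.30164379 -0.15690725] 0.011012188654904869 [[ 0.02008106  0.99969014  0.01470993]
 [ 0.66721152 -0.02435696  0.74446997]
 [ 0.74459757 -0.00513511 -0.66749389]]
scene 1 [1037]
(array([ 0.52006252, -0.09661225, 90.42441809]), np.float64(0.06387202904305406))
```

move_arm:
  moves: "0 0 0 0 0 0 0.85; 0 0 0 0 0 0 0.7; 0 0 0 0 0 0 0.55; 0 0 0 0 0 0 0.55; 0 0 0 0 0 0 0.55"

```text
time_s: 7.42
tcp_pos: [0.5207, -0.1188, 0.0223]
eef_rot: [[0.017, 1.0, 0.016], [0.671, -0.023, 0.741], [0.741, -0.001, -0.671]]
ft_force: [1.0, -0.3, 0.3]
gripper_width: 0.038
```

```bash
python3 -c "
from fit2 import *
s=sense();print(s['ft_force'],s['gripper_width'])
for v in views(['scene'],[.5215,-.125,.03]): print(fit([v],[.5215,-.099,88],Rf))
"
```

```text
[ 0.99481957 -0.34900889  0.33013434] 0.038027414622247686
scene 1 [1029]
(array([ 0.52000086, -0.09753796, 90.83014987]), np.float64(0.08144972274624135))
```

Released with no contact force. I'll retreat along the fingers.

move_arm:
  moves: "0 0 0 0 0 -0.05 0.55; 0 0 0 0 0 -0.15 0.55; 0 0 0 0 0 -0.3 0.55; 0 0 0 0 0 -0.45 0.55; 0 0 0 0 0 -0.6 0.55"

```text
time_s: 7.93
tcp_pos: [0.5185, -0.2089, 0.1042]
eef_rot: [[0.016, 1.0, 0.017], [0.671, -0.024, 0.741], [0.742, -0.001, -0.671]]
ft_force: [0.2, -0.3, 0.3]
gripper_width: 0.0386
```

move_arm:
  moves: "0 0 0 0.15 0 -0.13 0.55; 0 0 0 0.3 0 -0.25 0.55; 0 0 0 0.45 0 -0.35 0.55; 0 0 0 0.5 0 -0.4 0.55; 0 0 0 0.5 0 -0.4 0.55"

```text
time_s: 8.35
tcp_pos: [0.5196, -0.2009, 0.2348]
eef_rot: [[0.013, 1.0, 0.021], [0.673, -0.024, 0.739], [0.739, 0.004, -0.674]]
ft_force: [0.6, 0.6, -0.4]
gripper_width: 0.0383
```

move_arm:
  moves: "0 0 0 0 0 0 0.55; 0 0 0 0 0 0 0.55; 0 0 0 0 0 0 0.55"

```text
time_s: 8.6
tcp_pos: [0.5187, -0.2002, 0.2297]
eef_rot: [[0.018, 1.0, 0.017], [0.67, -0.024, 0.742], [0.742, -0.002, -0.67]]
ft_force: [1.3, 0.4, -0.4]
gripper_width: 0.0386
```

```bash
python3 -c "
from fit2 import *
s=sense();print(s['ft_force'],s['gripper_width'],s['tcp_pos'])
for v in views(['scene','top'],[.5215,-.125,.03]): print(fit([v],[.5215,-.099,88],Rf))
for c in ['scene','top']:print(place_of(c,'spare_web')[0]['position'],[x['position'] for x in place_of(c,'plate_heel')])
cv2.imwrite('pics/s7.png',cv2.resize(camera('scene')[150:300,230:430],(800,600),interpolation=cv2.INTER_CUBIC))"
```

```text
[ 1.31426394  0.43566257 -0.42327993] 0.03859436640448914 [ 0.51868037 -0.20022954  0.2297131 ]
scene 1 [1026]
top 1 [794]
(array([ 0.51957878, -0.09583766, 90.51770766]), np.float64(0.06618507051943584))
(array([ 0.52029115, -0.09630732, 93.51697174]), np.float64(0.19220690596424186))
[0.492, 0.2361, 0.0311] [[0.5197, -0.0961, 0.0037], [0.6291, -0.1803, -0.0018]]
[0.4939, 0.231, 0.0298] [[0.6286, -0.1743, -0.0043], [0.5178, -0.0971, -0.002]]
```

View pics/s7.png

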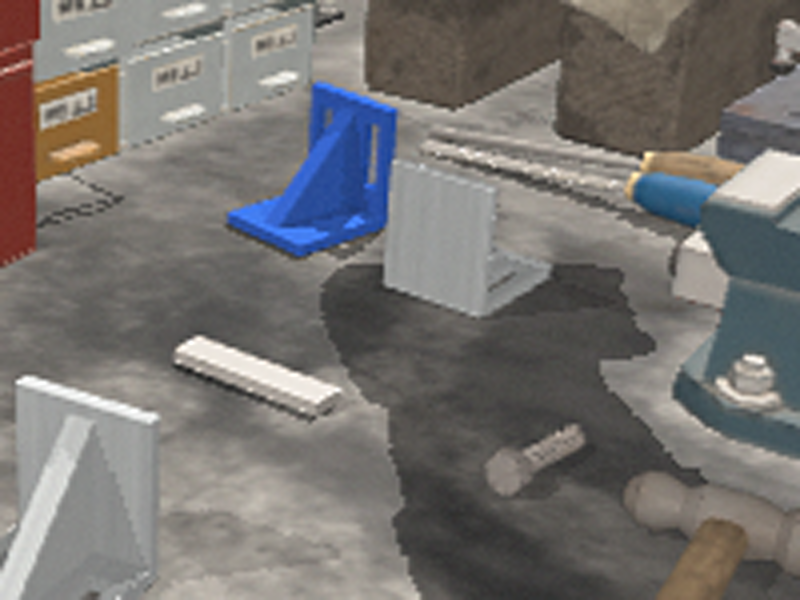

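The plate now stands on its slotted leg at (440,240), with its heel edge on the bench and the gripper clear. The spare, at lower left, is untouched.

```bash
python3 -c "
from rig import *
print(job_done())"
```

```text
the job is handed in; nothing more can be done
None
```

I tipped the plate a quarter turn about its heel and it now stands on its slotted leg. I gripped it by the web, kept the heel on the bench or within a millimetre or so of it, then let go and backed the arm away. I handed the job in at about 8.7 s; no verdict is reported.

- **Tip angle:** with the gripper clear, the scene camera fit gives a tip of about 90.5°. The top view fit gave 93.5°, but it fitted poorly because the arm partly hid the plate. The scene picture shows it flat.
- **Heel position:** the heel ended within about 2 mm of its start in both cameras. Early in the tip, at about 12°, the force reading matched the plate's full weight, so the heel was probably up by a millimetre or less. I pressed it back down about 1 mm straight away.
- **Forces:** the highest wrist force I read was about 29 N, and there was no contact force after release.
- **Other plates:** the spare stayed in place to within the measuring error. The blue look-alike did not move either.

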